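Roll down a new piece of laminate on a drawer front

TASK

The pale piece of laminate has just been glued onto the drawer front: press it down with the hand roller. Set the roller square on the face over the join with the old dark laminate, press with about 15 N and, keeping that pressure steady, roll it slowly along the middle of the new piece right out to its free end in one pass without lifting it. Then stand the roller upright on the bench again, and leave everything else on the bench where it is.

Things in the scene. Friction and masses are not known exactly. Their poses are not given: they have to be found in the camera images.
- front: drawer front, board 360 x 84 mm, fixed face up on a thin black mat (372 x 96 x 4 mm); its face is 23 mm above the bench. Face covering: an old dark laminate on 100 mm of the length and, butted against it, the newly glued pale piece on the other 260 mm. Origin: centre of the mat's underside, on the bench; x runs along the board from old piece to new, y across it, z up
- join (a point): centre of the join between the old and the new laminate, on the face, 23 mm above the bench; x points along the board towards the free end of the new laminate, y across, z up
- free_end (a point): centre of the free end of the new laminate (the board's end edge), on the face, 260 mm from the join; axes as for the join
- roller: hand seam roller, 142 mm tall, about 0.5 kg, standing upright on the bench on two free-turning rubber rollers (32 mm in diameter, 74 mm wide, axles 48 mm apart) in a steel yoke 64 mm long, 86 mm wide, 40 mm high, under a wooden handle; slight drag, so it stays where it is stood. Origin: midway between the rollers at their soles; x is the rolling direction (either way is the same), y along the axles, z up
- roller_grip (a point): centre of the roller's upright wooden handle, 103 mm above the soles while the spring is out; the handle has flat sides: 26 mm thick along y, 42 mm along x (rolling direction), 78 mm tall (64 to 142 mm above the soles); axes as for the roller
- yoke (a joint): how far the sprung stem between the roller's handle and yoke is pressed in (m): 0 is fully out, 0.010 the hard stop. The handle starts to sink when the rollers press on the surface with about 6 N; the force then rises 2.5 N for each mm (about 15 N at 3.5 mm, 31 N at 10 mm)
- roller_foot (a point): middle of the roller's underside, level with the soles of its two rollers and half-way between them; axes as for the roller (it comes nearer the handle as the spring is pressed in)
- adhesive: tin of contact adhesive, 84 mm across, 104 mm tall, bare metal with a band round it; stays where it is. Origin: centre of its underside
- tape: roll of masking tape lying flat, 100 mm across, 36 mm tall; stays where it is. Origin: centre of its underside
- screwjar: small glass jar of screws with a metal lid, 60 mm across, 70 mm tall; stays where it is. Origin: centre of its underside
- driver: screwdriver lying on the bench, about 200 mm long, black handle; stays where it is. Origin: near the middle of its length, at bench level
- offcuts: little stack of laminate offcuts, 90 x 62 mm, 15 mm tall; stays where it is. Origin: centre of its underside
- square: try square lying flat, wooden stock 110 mm long, steel blade 150 mm; stays where it is. Origin: centre of the underside of the stock; the blade points to +y
Mind the look-alikes: they are no part of the job. What is shaped like the roller but green or orange is not meant.

How it is judged:
By the outcome, as a careful person would: the job done as asked, in the order asked, and still so for the second after the job is handed in, with the robot touching nothing.
It also fails if it takes over 64 s, if anything falls off the work surface, if the arm or the gripper's body presses on something with over 40 N, if the wrist force passes 120 N, or if a joint passes its speed limit or range.

ROBOT

A 6-joint arm with a two-finger parallel gripper is mounted at the origin on the work surface. World frame = base frame: x ahead of the robot, y to its left, z up, the work surface at z = 0. Lengths are in m, angles in rad, forces in N, time in s.
With the tool pointing down it reaches from about 0.35 to 0.975 m from the base axis. Payload 7.1 kg.
Tool frame: the origin (TCP) lies midway between the tips of the shut fingers; the grasp point (between the pads) lies 19 mm behind it; z points along the fingers, y is the line along which they close (so a half turn about z gives the same grasp; the last joint's range is limited). The gripper opens to 88 mm and grips with 3 to 60 N. Pads are 20 mm wide; open, the fingers measure 115 mm over their backs; the gripper's body (75 mm by 178 mm) begins 61 mm behind the grasp point.
Start: joints at [1.105, 0.423, 1.63, -0, 1.089, -0.019], TCP at [0.27, 0.564, 0.223] pointing down, gripper open.
Joint ranges: [-3, 3], [-0.9, 2.11], [0.09, 2.58], [-1.31, 4.45], [0.11, 2.69], [-2.54, 2.54]. Speed limits (rad/s): [2.39, 2.39, 3.01, 3.14, 3.14, 3.14].

INTERFACE

Orientations are given as a unit quaternion [w, x, y, z].
In Python, from station import move_pose, movel, movej, command_gripper, wait, inverse_kinematics, read_camera, camera_info, MotionError, job_done, get_time, get_joint_pos, get_qvel, get_effort, get_tcp_pos, get_ee_rot, get_ft_force, get_ft_torque, get_grip_width, get_finger_force gives the robot as it stands. Calls block until the motion is done:
- move_pose(position, orientation): joint-space move of the TCP to a pose.
- movel(position, frame=None, v=0.15, until_force=None): straight line of the TCP; frame=None keeps the orientation; v is the mean speed in m/s. With until_force (N) it stops when the force on the tool has changed by that much, and returns True; else False.
- movej(angles): joint-space move.
- command_gripper(opening): opening from 0.0 (shut) to 1.0 (fully open); the grip force is fixed at half the most; returns when the fingers have stopped.
- wait(seconds).
- inverse_kinematics(position, orientation): joint angles nearest the present ones, or None.
- read_camera(name): name is "scene" or "top" or "wrist"; returns the picture (400x640x3 uint8, red, green, blue); there is no depth.
- camera_info(name): a dict with "intrinsics" (3x3 intrinsics, pixels), "T" (4x4, takes a point from camera to world coordinates); the wrist camera has in their place "tool_from_camera" (4x4, takes a point from camera to tool coordinates, whose origin is the TCP and whose axes are the flange's). Camera axes: x right, y up, looking along -z (the intrinsics and any distortion apply to the point x, -y, -z); pixel columns grow to the right and rows downward; lengths in m; the calibration is good to about 2 mm. A picture is of the moment at which its call begins: read the wrist's pose just before it. camera_info takes no time and is no camera call.
A pose or a line that the arm cannot do raises MotionError and nothing moves.
- job_done(): hands the job in; it is judged then, once.
Readings, each from a call of its own:
- get_time(): time.
- get_joint_pos(): joint angles.
- get_qvel(): joint speeds.
- get_effort(): joint torques, N m.
- get_tcp_pos(): TCP position.
- get_ee_rot(): TCP orientation.
- get_ft_force(): force on the tool from outside, world axes, zero at the start.
- get_ft_torque(): the same for the moment, N m.
- get_grip_width(): opening from 0.0 (shut) to 1.0 (fully open).
- get_finger_force(): force on a finger pad.
Only numpy, scipy, OpenCV 4.12 (cv2) and the standard library are available. Lean on these libraries where they do the work, as an engineer would, in place of code of your own. Each camera call takes 0.05 s, during which the arm holds its last target. There are 200 camera calls.

## Working session

There is one attempt and no reset: what is moved stays moved. The work goes in short steps, each a Python script; the robot and the scene stay as the last script left them, time stands still between calls to the robot, and variables do not carry over. Pictures are saved under pics/ and viewed, at most 10 in all, crops included, and the job is handed in when it is done.

```bash
mkdir -p pics; ls; python3 - <<'E'
from station import *
import cv2,numpy as np
for n in("top","scene"):
    cv2.imwrite(f"pics/{n}0.png",read_camera(n)[:,:,::-1]); i=camera_info(n); print(n,{k:np.round(v,4).tolist() if not isinstance(v,str) else v for k,v in i.items()})
i=camera_info("wrist");print({k:np.round(v,4).tolist() for k,v in i.items()})
print(get_ee_rot(),get_tcp_pos(),get_time(),get_ft_force())
E
```

```text
pics
top {'intrinsics': [[515.3166, 0.0, 324.0031], [0.0, 515.3166, 200.5272], [0.0, 0.0, 1.0]], 'T': [[-0.0008, 0.9938, -0.1113, 0.3186], [-1.0, -0.0006, 0.0019, -0.0318], [0.0018, 0.1113, 0.9938, 1.8407], [0.0, 0.0, 0.0, 1.0]]}
scene {'intrinsics': [[396.5225, 0.0, 322.2282], [0.0, 396.5225, 195.826], [0.0, 0.0, 1.0]], 'T': [[-0.7958, -0.4687, 0.3835, 1.0467], [0.6056, -0.6104, 0.5106, 0.7181], [-0.0052, 0.6386, 0.7696, 1.1905], [0.0, 0.0, 0.0, 1.0]]}
{'intrinsics': [[332.6944, 0.0, 319.3083], [0.0, 332.6944, 198.481], [0.0, 0.0, 1.0]], 'tool_from_camera': [[0.0008, 0.9569, 0.2906, 0.0784], [1.0, -0.001, 0.0004, -0.0005], [0.0007, 0.2906, -0.9569, -0.1625], [0.0, 0.0, 0.0, 1.0]]}
[-1.43712844e-04  2.21524813e-01  9.75154518e-01 -6.34293710e-04] [0.26981727 0.56322762 0.2219994 ] 0.1 [-0.74247376  0.21413155  0.18951833]
```

View pics/top0.png

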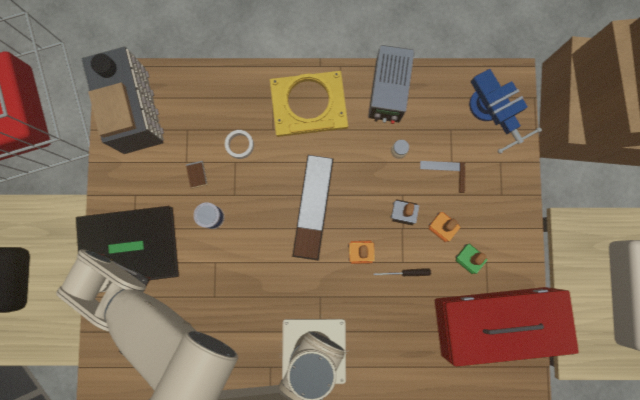

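View pics/scene0.png

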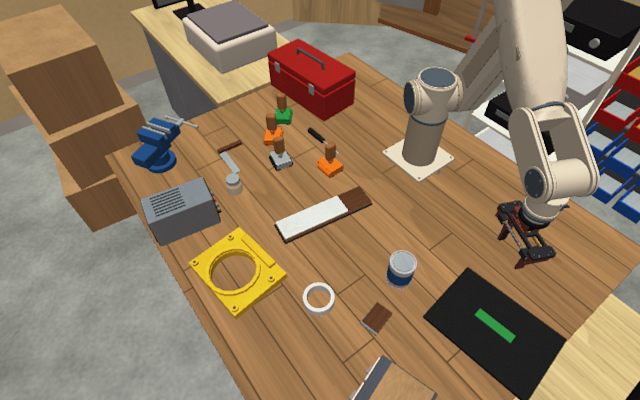

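Top view: the board has its pale part from (319,155) to the join near (311,229), and its dark part runs to (306,258). The grey roller is at (405,211). Look-alikes are orange at (362,252) and (445,227), and green at (472,259). The tin (207,215), jar (401,148), square (450,168) and driver (405,272) are clear of the board.

```bash
cat > h.py <<'E'
from station import *
import cv2,numpy as np
from scipy.spatial.transform import Rotation as R
def cam(n):
    i=camera_info(n); K=np.array(i["intrinsics"])
    if n!="wrist": return K,np.array(i["T"]),i
    T=np.eye(4); q=get_ee_rot(); T[:3,:3]=R.from_quat([q[1],q[2],q[3],q[0]]).as_matrix(); T[:3,3]=get_tcp_pos()
    return K,T@np.array(i["tool_from_camera"]),i
def cast(c,uv,z):
    K,T,_=c; uv=np.atleast_2d(uv).astype(float)
    d=np.c_[(uv[:,0]-K[0,2])/K[0,0],-(uv[:,1]-K[1,2])/K[1,1],-np.ones(len(uv))]@T[:3,:3].T
    return T[:3,3]+d*((z-T[2,3])/d[:,2])[:,None]
def biggest(m,roi=None):
    m=m.astype(np.uint8)*255
    if roi: k=np.zeros_like(m);x0,y0,x1,y1=roi;k[y0:y1,x0:x1]=255;m&=k
    c=max(cv2.findContours(m,cv2.RETR_EXTERNAL,cv2.CHAIN_APPROX_NONE)[0],key=cv2.contourArea)
    return c[:,0,:]
def rect(c,uv,z):
    p=cast(c,uv,z)[:,:2]; (cx,cy),(w,h),a=cv2.minAreaRect((p*1000).astype(np.float32))
    if w<h: w,h,a=h,w,a+90
    return np.array([cx,cy])/1000,w,h,a
def down(yaw): # tool down, tool y axis (closing line) at angle yaw in world
    y=np.array([np.cos(yaw),np.sin(yaw),0]);z=np.array([0,0,-1.]);x=np.cross(y,z)
    q=R.from_matrix(np.c_[x,y,z]).as_quat(); return np.array([q[3],q[0],q[1],q[2]])
E
python3 - <<'E'
from h import *
im=cv2.imread("pics/top0.png"); hsv=cv2.cvtColor(im,cv2.COLOR_BGR2HSV); c=cam("top"); print([k for k in c[2]])
H,S,V=[hsv[...,k].astype(int) for k in range(3)]
p=biggest((S<50)&(V>150),(285,145,345,270)); print("pale",rect(c,p,.023))
p=biggest(((S<50)&(V>100))|(V<105),(285,145,345,270)); print("board",rect(c,p,.023))
p=biggest((S<60),(385,195,425,230)); print("yoke",rect(c,p,.04),p.min(0),p.max(0))
cv2.imwrite("pics/crop.png",cv2.resize(im[190:275,340:500],None,fx=5,fy=5,interpolation=cv2.INTER_CUBIC))
for uv in [(410,210)]: print(cast(c,uv,.142))
E
```

```text
['intrinsics', 'T']
pale (array([ 0.55242059, -0.00182266]), 257.5279846191406, 84.65611267089844, 171.63040161132812)
board (array([0.50077078, 0.00632595]), 367.3268127441406, 98.7100601196289, 171.49546813964844)
yoke (array([ 0.48172467, -0.31822519]), 91.19786071777344, 69.98947143554688, 78.55245971679688) [391 200] [418 223]
[[ 0.47716763 -0.31972432  0.142     ]]
```

View pics/crop.png

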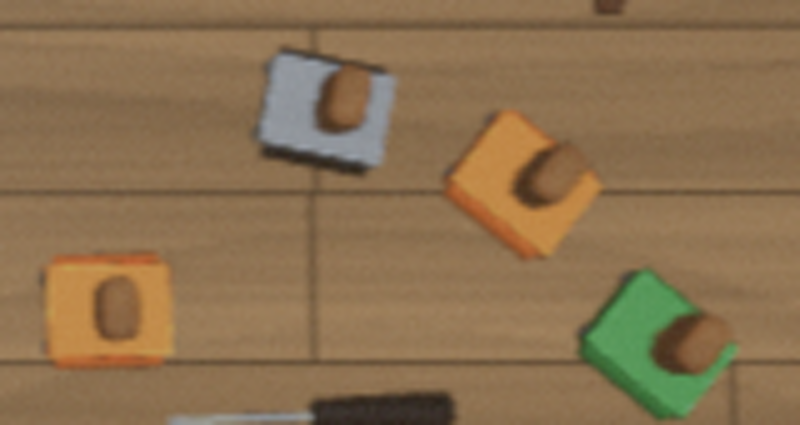

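The crop shows the grey roller's yoke square on, with its axles along about 78.5° and its rolling axis nearly parallel to the board. The handle is upright. Next I take wrist looks over the board and then over the roller.

```bash
python3 - <<'E'
from h import *
import pickle
q=down(np.radians(80))
out={}
for n,p in (("board",[.5,0,.30]),("roller",[.48,-.318,.26])):
    move_pose(p,q); wait(.3)
    c=cam("wrist"); im=read_camera("wrist"); out[n]=(c,im); cv2.imwrite(f"pics/w_{n}.png",im[:,:,::-1])
pickle.dump(out,open("looks.pkl","wb")); print(get_time(),get_ft_force(),get_joint_pos())
a,b=[out[k][1][:,:,::-1] for k in out]
cv2.imwrite("pics/both.png",cv2.resize(np.vstack([a,b]),None,fx=.75,fy=.75))
E
```

```text
4.2083 [-0.81080608  1.7595566   0.88422111] [-6.04568286e-01  3.09251940e-01  1.70714678e+00  6.88371825e-05
  1.12483525e+00 -2.00193460e+00]
```

View pics/both.png

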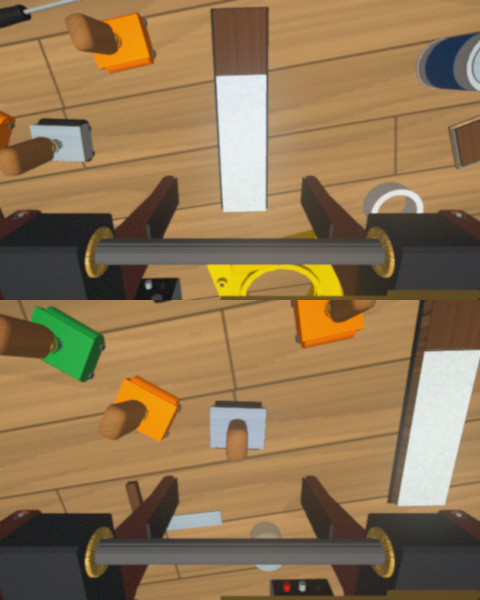

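The wrist views show the pale piece at about (285–358, 98–283) in the board look at full resolution. The grey roller sits at about (280–355, 133–200) in the roller look. Measuring both.

```bash
python3 - <<'E'
from h import *
import pickle
o=pickle.load(open("looks.pkl","rb"))
def hs(im):
    h=cv2.cvtColor(np.ascontiguousarray(im),cv2.COLOR_RGB2HSV).astype(int); return h[...,0],h[...,1],h[...,2]
c,im=o["board"];H,S,V=hs(im)
p=biggest((S<45)&(V>150),(270,60,375,300)); r=rect(c,p,.023); print("pale",r)
u=lambda a:np.array([np.cos(np.radians(a)),np.sin(np.radians(a))])
a=r[3]-180; print("join",r[0]-.13*u(a),"free",r[0]+.13*u(a))
for z in (.023,): print("ends",cast(c,p[[p[:,1].argmin(),p[:,1].argmax()]],z))
p=biggest((V<110)|((S<45)&(V>150)),(270,5,375,300)); print("board",rect(c,p,.023),p.min(0),p.max(0))
c,im=o["roller"];H,S,V=hs(im)
m=(S<60)&(V>110)
p=biggest(m,(270,125,365,208)); print("yoke",rect(c,p,.04),p.min(0),p.max(0))
m=(S>100)&(H<20)&(V<190); m[:150]=0
p=biggest(m,(285,150,350,220));print("handle",p.min(0),p.max(0))
b=p[p[:,1]>p[:,1].max()-25]; print("handle top",cast(c,[(p[:,0].min()+p[:,0].max())/2,p[:,1].max()],.135))
cv2.imwrite("pics/rc.png",cv2.resize(im[120:220,260:380,::-1],None,fx=5,fy=5))
E
```

```text
pale (array([ 0.55409814, -0.00457586]), 261.0468444824219, 85.81874084472656, 171.4964599609375)
join [0.42552727 0.01464731] free [ 0.68266902 -0.02379902]
ends [[ 0.42796616  0.03449879  0.023     ]
 [ 0.67688924 -0.06256496  0.023     ]]
board (array([0.50417883, 0.00202273]), 361.8793640136719, 91.51876068115234, 171.26144409179688) [281  10] [357 282]
yoke (array([ 0.48307458, -0.32222803]), 87.58731842041016, 66.65258026123047, 78.40668487548828) [279 141] [355 198]
handle [285 160] [349 219]
handle top [[ 0.50800445 -0.32526888  0.135     ]]
```

View pics/rc.png

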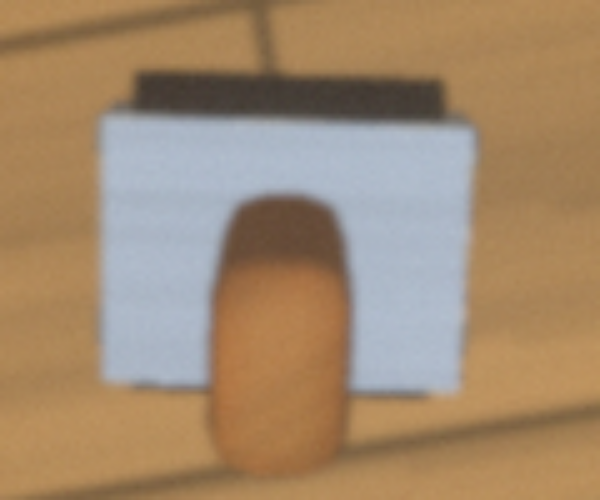

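```bash
cat >> h.py <<'E'
def F(n=10):
    a=[]
    for _ in range(n): a.append(np.r_[get_ft_force(),get_ft_torque()]); wait(.02)
    return np.mean(a,0)
RXY=np.array([.4826,-.3208]); QR=down(np.radians(78.5))
QB=down(np.radians(81.55)); X=np.array([np.cos(np.radians(-8.45)),np.sin(np.radians(-8.45))])
PC=np.array([.5535,-.0036]); J=PC-.13*X; ZG=.086
E
python3 - <<'E'
from h import *
f=lambda: np.round(F(),2)
move_pose([*RXY,.19],QR); movel([*RXY,ZG],v=.15); f0=f()
command_gripper(0.0); print(f0,f(),get_grip_width(),get_finger_force())
movel([*RXY,ZG+.10],v=.15); print("air",f(),get_grip_width())
p=[*J,ZG+.023+.04]; move_pose([*J,ZG+.14],QB); movel(p,v=.15); wait(.3)
print("above",f(),get_tcp_pos(),get_time())
c=cam("wrist");im=read_camera("wrist");cv2.imwrite("pics/above.png",im[:,:,::-1])
E
```

```text
[-0.17  0.06  0.05  0.02 -0.01 -0.02] [-0.1  -0.3   0.09  0.01  0.03  0.06] 0.29324202236415453 29.97741401195526
air [ 0.12 -0.05 -5.71  0.02  0.   -0.  ] 0.2909227316150136
above [-0.04  0.1  -5.38  0.03  0.01  0.01] [0.42502846 0.01554538 0.14928326] 10.15
```

View pics/above.png

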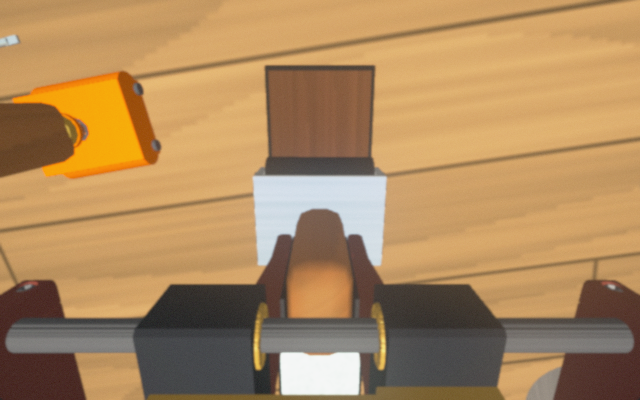

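The roller is centred on the board, with the yoke at columns 254–386 and the board at 265–375, and it is square to it. Now I lower it, press, and roll up to the point where the front roller reaches the end.

```bash
python3 - <<'E'
from h import *
z=ZG+.023
movel([*J,z+.006],v=.08); wait(.3); f0=F(20); np.save("f0.npy",f0)
hit=movel([*J,z-.006],v=.012,until_force=12); wait(.2)
z=get_tcp_pos()[2]; print("hit",hit,z)
for k in range(4):
    d=F(10)[2]-f0[2]; print(round(d,2),round(z,4))
    if abs(d-15)<.5: break
    z-=np.clip((15-d)/2500,-.002,.002); movel([*J,z],v=.01); wait(.1)
print("start",get_time())
for s in np.arange(.02,.2361,.018):
    movel([*(J+s*X),z],v=.025)
    f=F(4)-f0; print(round(s,3),np.round(f,2),round(z,5),np.round(get_tcp_pos()[2],5))
    z-=np.clip(.7*(15-f[2])/2500,-.0006,.0006)
np.save("z.npy",z); print(get_time(),s)
E
```

```text
hit True 0.10626982428167517
12.94 0.1063
12.89 0.1054
14.57 0.1046
start 13.5583
0.02 [-0.38 -1.37 14.56 -0.34  0.27  0.  ] 0.1046 0.10559
0.038 [-0.29 -2.15 14.32 -0.36  0.27 -0.  ] 0.10448 0.10554
0.056 [-0.43 -1.76 15.03 -0.36  0.28 -0.02] 0.10429 0.10543
0.074 [-0.58 -2.02 14.89 -0.43  0.26 -0.04] 0.1043 0.10548
0.092 [-0.52 -2.44 14.73 -0.41  0.27 -0.02] 0.10426 0.10552
0.11 [-2.900e-01 -1.980e+00  1.487e+01 -4.500e-01  2.600e-01 -1.000e-02] 0.10419 0.10553
0.128 [-0.67 -2.44 14.87 -0.45  0.31  0.03] 0.10415 0.10553
0.146 [-0.71 -2.   14.9  -0.46  0.28 -0.02] 0.10412 0.10555
0.164 [-0.44 -2.35 14.78 -0.48  0.29 -0.  ] 0.10409 0.1056
0.182 [-0.68 -2.39 15.08 -0.47  0.29 -0.02] 0.10403 0.10561
0.2 [-0.32 -2.11 14.7  -0.48  0.29 -0.02] 0.10405 0.10566
0.218 [-0.35 -2.51 14.48 -0.5   0.29 -0.02] 0.10397 0.10567
0.236 [-0.4  -2.12 14.25 -0.47  0.43  0.03] 0.10382 0.10559
25.775 0.23599999999999996
```

Pressure held at 14.3–15.1 N. I now creep out to the very end, watching force and moment for loss of pitch.

```bash
python3 - <<'E'
from h import *
f0=np.load("f0.npy"); z=float(np.load("z.npy"))
for s in np.arange(.240,.2581,.004):
    movel([*(J+s*X),z],v=.02)
    f=F(4)-f0; print(round(s,3),np.round(f,2),round(z,5),np.round(get_tcp_pos(),4))
    if f[2]<13: break
    z-=np.clip(.7*(15-f[2])/2500,-.0006,.0006)
np.save("z.npy",z); print(get_time(),s,get_grip_width())
cv2.imwrite("pics/end.png",read_camera("scene")[150:290,220:420,::-1].repeat(4,0).repeat(4,1))
E
```

```text
0.24 [-0.69 -2.33 15.03 -0.47  0.39  0.02] 0.10361 [ 0.6641 -0.0204  0.1055]
0.244 [ 6.000e-02 -2.130e+00  1.436e+01 -4.500e-01  3.900e-01 -1.000e-02] 0.10362 [ 0.668  -0.021   0.1055]
0.248 [-0.11 -2.38 14.89 -0.5   0.4   0.03] 0.10344 [ 0.672  -0.0216  0.1054]
0.252 [-0.6  -2.22 15.36 -0.48  0.38  0.03] 0.10341 [ 0.676  -0.0222  0.1054]
0.256 [-0.53 -2.88 15.35 -0.52  0.39  0.02] 0.10351 [ 0.6799 -0.0228  0.1055]
27.8583 0.256 0.2945122849795562
```

View pics/end.png

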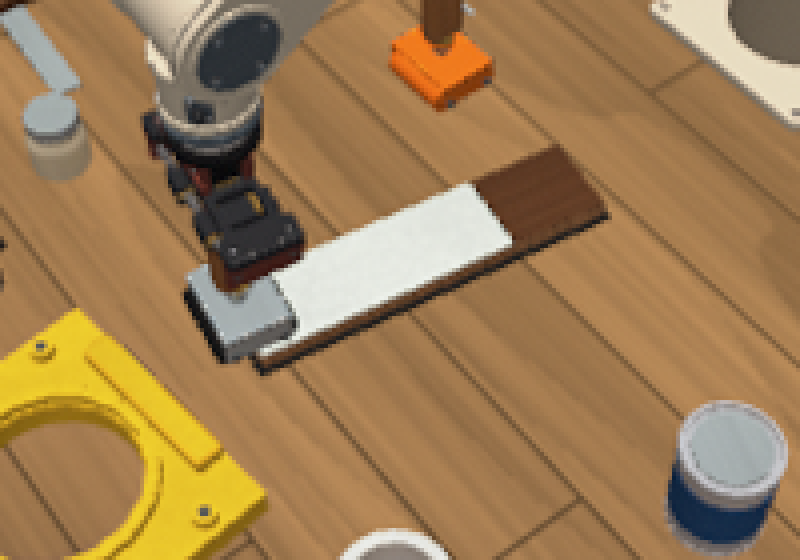

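The picture shows the roller level at the free end, with the front roller just past the edge and the yoke still over the pale piece's end at about (240,310). Next I lift it straight up and stand it back on its old spot.

```bash
python3 - <<'E'
from h import *
e=J+.256*X
movel([*e,ZG+.15],v=.12)
move_pose([*RXY,ZG+.11],QR); movel([*RXY,ZG+.008],v=.12); wait(.3)
f0=F(8); print(f0.round(2),movel([*RXY,ZG-.004],v=.012,until_force=4)); wait(.2)
print((F(8)-f0).round(2),get_tcp_pos())
command_gripper(1.0); wait(.2); movel([*RXY,.26],v=.1); wait(.5)
print(get_time(),F(5).round(2))
cv2.imwrite("pics/fin_w.png",read_camera("wrist")[:,:,::-1])
a=cv2.imread("pics/w_roller.png");b=cv2.imread("pics/fin_w.png")
cv2.imwrite("pics/fin.png",np.vstack([b,cv2.resize(cv2.cvtColor(read_camera("scene"),cv2.COLOR_RGB2BGR)[60:185,200:400],(640,400))])[::1])
cv2.imwrite("pics/fin.png",cv2.resize(cv2.imread("pics/fin.png"),(480,600)))
E
```

```text
[-0.1  -0.25 -5.5   0.01 -0.   -0.01] True
[ 0.32 -1.71  9.1  -0.52 -0.25 -0.  ] [ 0.4819553  -0.32060937  0.08468983]
36.6417 [-0.03 -0.28  0.06  0.01 -0.   -0.03]
```

View pics/fin.png

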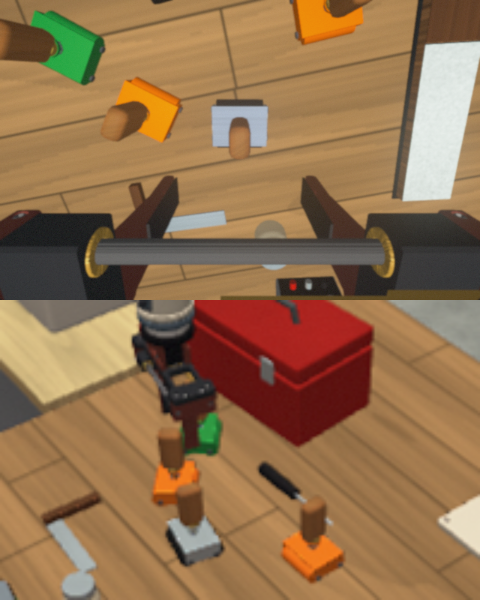

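The grey roller is standing upright on its old spot at about (240,125), and the gripper is clear of everything. Handing in.

```bash
python3 -c "
from station import *
print(job_done(),get_time())"
```

```text
the job is handed in; nothing more can be done
the job is handed in; nothing more can be done
```

I rolled the new laminate in one unbroken pass from the join to about 4 mm short of the free end, at 14.3–15.4 N, stood the roller upright on its old spot with nothing else touched, and handed the job in at about 37 s.

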